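# Slide the spacer under the hinged tile and hold the tile down level

## Robot

A 6-joint arm with a two-finger parallel gripper is mounted at the origin on a cart in front of the work surface, level with it; the furniture and walls round the work are solid. World frame = base frame: x ahead of the robot, y to its left, z up, the work surface at z = 0. Lengths are in m, angles in rad, forces in N, time in s.
With the tool pointing down it reaches from about 0.25 to 0.775 m from the base axis. Payload 4 kg.
Tool frame: the origin (TCP) lies at the very end of the fingers, on their centre line; the grasp point (between the pads) lies 19 mm behind it (robot.pinch_z is the distance from the TCP to the grasp point, in m); z points along the fingers, y is the line along which they close (so a half turn about z gives the same grasp; the last joint's range is limited). The gripper opens to 94 mm and grips with 3 to 60 N. Pads are 16 mm wide; open, the fingers measure 119 mm over their backs; the gripper's body (75 mm by 177 mm) begins 78 mm behind the grasp point.
Start: joints at [-1.417, 0.087, 1.371, -0, 1.684, -0.103], TCP at [0.14, -0.532, 0.206] pointing down, gripper open.
Joint ranges: [-3.1, 3.1], [-0.76, 2.03], [0.27, 2.55], [-1.08, 4.22], [0.17, 2.65], [-2.57, 2.57]. Speed limits (rad/s): [2.79, 2.79, 3.14, 3.14, 3.14, 3.14].

## Interface

Orientations are given as [roll, pitch, yaw] about the fixed x, y, z axes, in that order (R = Rz(yaw) Ry(pitch) Rx(roll)).
In Python, from bench import robot gives the robot as it stands.
- The arm moves only by the tool arm_command, never from a script. Its argument "targets" is one flat list of numbers, 7 for each row, row after row: the turn, a rotation vector about the tool's x, y, z in degrees, then the shift along the tool's x, y, z in mm, then the closure, from -1 (fully open) to 1 (shut). In form: [ax, ay, az, x, y, z, hand, ax, ay, az, x, y, z, hand, ...]. A call has 1 to 20 rows; each row is the pose to reach, as a shift and turn from the pose commanded when the call began, along the tool's axes at that moment; what a row does not reach only later rows make up. A row lasts 1/10 s, in which the tool goes at most 50 mm and 8.59 degrees, less where a joint would pass 70% of its speed; a pose out of reach is approached as far as the arm can. A call with a gripper value outside its range is refused whole. The fingers move at their own pace and stop on an object; the grip force is fixed at half the most. Time passes only in rows, so rows that repeat a pose let the fingers close. It gives the time, the measured TCP pose, the force, the opening and the grip force at its end, in the units of the state.
- robot.get_obs(): the state, without advancing time (a new reading comes with each control period).
- robot.snapshot(name): name is "scene" or "top" or "wrist"; returns a dict with "color" (480x640x3 uint8, red, green, blue), "range_z" (480x640 float32, m along the optical axis (not along the pixel's ray), 0 where there is no reading), "fx", "fy", "cx", "cy" (pixels), "T" (4x4, takes a point from camera to world coordinates); the wrist camera has in their place "T_tool_cam" (4x4, takes a point from camera to tool coordinates, whose origin is the TCP and whose axes are the flange's). Camera axes: x right, y down, z forward; pixel columns grow to the right and rows downward; lengths in m; the calibration is good to about 2 mm. A picture is of the moment at which its call begins: read the wrist's pose just before it.
- robot.close_job(): hands the job in; it is judged then, once.
The state is a dict: "time": time; "joint_positions": joint angles; "qvel": joint speeds; "joint_torque": joint torques, N m; "tool_pos": TCP position; "ee_rot": TCP orientation; "wrist_force": force on the tool from outside, world axes, zero at the start; "wrist_torque": the same for the moment, N m; "width": finger opening in m; "finger_force": force on a finger pad.
Only numpy, scipy, OpenCV 4.12 (cv2) and the standard library are available. Lean on these libraries where they do the work, as an engineer would, in place of code of your own. Each camera call takes 0.05 s, during which the arm holds its last target. There are 200 camera calls.

## Task

Take the spacer with the thicker foot out of the pocket tray, slide it foot first into the gap under the free end of the hinged tile, in the open channel beside the raised step where alone the gap is wide enough, and let go of it with its foot resting on the channel floor well under the tile and its upright handle outside. Then press the sprung tile firmly down until it lies level and flush on the spacer, and finish the program while still holding it pressed there with a steady force of about 10 N. Leave the thinner spacer and the other things on the bench where they are.

Things in the scene. Friction and masses are not known exactly. Their poses are not given: they have to be found in the camera images.
- stage: fixed aluminium base plate 135x150x8 mm with a hinged white tile. Origin on the bench under the tile; x to the back (open apron x -85 to -45), y to the hinge side, z up; mm. Floor z 8. Under the tile (x -45 to 45) a step 11 mm above the floor fills y -30 to 50; beside it, y -75 to -30, the floor-level channel, open to the front apron and the -y side: only there is the gap wide enough
- tile (a joint): angle (rad) of the white ceramic tile 90 (x) x 130 (y) x 8 mm, hinged along stage x at y 62, z 22 mm. 0 = level: underside 14 mm above the channel floor, top 30 mm above the bench; + = free end (-y) up. Sprung up to 0.10-0.15 at the start (gap over the channel 25-31 mm); 4-5 N over the channel brings it level, let go it rises. Stop at -0.033. Front edge x -45, free end y -73 mm
- channel_mouth (a point): point on the channel floor, in the middle of the channel's width, right below the front edge of the tile (stage x -45, y -51, z 8 mm); axes as the stage
- tile_press (a point): point on the tile's top face above the channel, 27 mm behind the front edge and 22 mm from the free end: a good place to press. It moves with the tile
- tray: grey plastic pocket tray fixed to the bench, 96 x 160 x 12 mm, with two pockets 70 x 28 mm side by side in y (centres 84 mm apart), floor 5 mm above the bench. Origin under its middle, x along the pockets. Position and yaw vary
- spacer: the spacer to use: steel, L-shaped, about 90 g. Foot 66 (x) x 24 (y) x 14 mm high; on its rear end a square upright handle 16x16 mm, centre at x -25, top 50 mm above the underside. Origin: middle of the underside, +x to the nose. Lies in either pocket, nose away from the robot, its foot 7 mm proud of the tray's rim
- spacer_grip (a point): point on the axis of the spacer's handle to grip, 37 mm above the underside (x -25 mm); grip across y, fingers from above
- spacer_nose (a point): middle of the lower front edge of the spacer's foot (x +33 mm)
- spare: the other spacer, to be left in its pocket: same shape and handle, but its foot is only 6 mm high (sunk below the tray's rim) and it is 42 mm tall over all
- tape_roll: loose roll of paper tape lying flat, 75 mm across, 24 mm high: leave alone
- timer: loose white bench timer 60 x 68 x 21 mm: leave alone
- petri_dish: loose petri dish 62 mm across, 15 mm high: leave alone
- beaker: loose clear beaker 53 mm across, 67 mm high, behind and left of the stage: leave alone
Not all that is in view belongs to the job. Leave any green look-alike of the spacer alone.

How it is judged:
By the outcome, as a careful person would: the job done as asked, in the order asked, and still so for the second after the job is handed in, while the arm keeps its last pose, push and grip.
It also fails if it takes over 48 s, if anything falls off the work surface, if the arm or the gripper's body presses on something with over 40 N, if the wrist force passes 120 N, or if a joint passes its speed limit or range.

## Working session

There is one attempt and no reset: what is moved stays moved. The work goes in short steps, Python scripts to look and compute and a tool call to move; the robot and the scene stay as the last step left them, time stands still between calls to the robot, and variables do not carry over. Pictures are saved under pics/ and viewed, at most 11 in all, crops included, and the job is handed in when it is done.

Besides the shell and the picture viewer there is one more tool, called after "Call:" by a JSON object that holds its "api" and its "payload". arm_command: Moves the arm, as the interface text tells. Its arguments: {"type":"object","properties":{"targets":{"type":"array"}},"required":["targets"]}

```bash
mkdir -p pics; cat > h.py <<'E'
import numpy as np, cv2
from bench import robot
def snap(n,f):
    s=robot.snapshot(n); np.savez('pics/'+f+'.npz',**{k:v for k,v in s.items()}); cv2.imwrite('pics/'+f+'.png',s['color'][:,:,::-1]); return s
def pts(s,T=None):
    z=s['range_z']; v,u=np.mgrid[:z.shape[0],:z.shape[1]]
    P=np.stack([(u-s['cx'])/s['fx']*z,(v-s['cy'])/s['fy']*z,z],-1)
    T=s['T'] if T is None else T
    return P@T[:3,:3].T+T[:3,3]
E
python3 - <<'E'
from h import *
o=robot.get_obs(); print({k:np.round(v,3) for k,v in o.items()}, robot.pinch_z)
for n in('top','scene'):
    s=snap(n,n+'0'); print(s['fx'],s['cx'],np.round(s['T'],3))
E
```

```text
{'time': np.float64(0.0), 'joint_positions': array([-1.417,  0.088,  1.372, -0.   ,  1.684, -0.103]), 'qvel': array([-0.001, -0.001,  0.001,  0.001,  0.   ,  0.001]), 'joint_torque': array([-0.0000e+00, -3.4019e+01, -3.0242e+01,  7.2000e-02,  3.3000e-02,
       -0.0000e+00]), 'tool_pos': array([ 0.14 , -0.531,  0.204]), 'ee_rot': array([-3.139, -0.   ,  0.257]), 'wrist_force': array([-0.501, -0.865, -1.311]), 'wrist_torque': array([0.037, 0.034, 0.037]), 'finger_force': np.float64(0.0), 'width': np.float64(0.094)} 0.0188
526.5444730522446 317.994419024936 [[-0.02  -0.984  0.176  0.392]
 [-1.     0.019 -0.008  0.024]
 [ 0.004 -0.176 -0.984  1.334]
 [ 0.     0.     0.     1.   ]]
566.947279864669 328.4389482273354 [[ 0.8   -0.331  0.5   -0.092]
 [-0.599 -0.46   0.655 -0.926]
 [ 0.013 -0.824 -0.567  0.87 ]
 [ 0.     0.     0.     1.   ]]
```

View pics/top0.png

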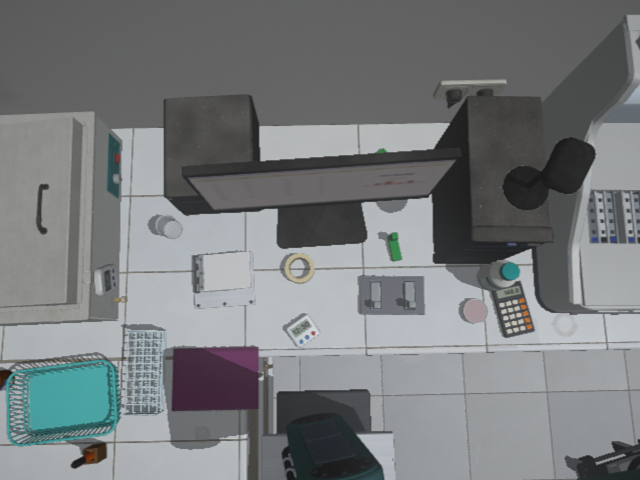

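View pics/scene0.png

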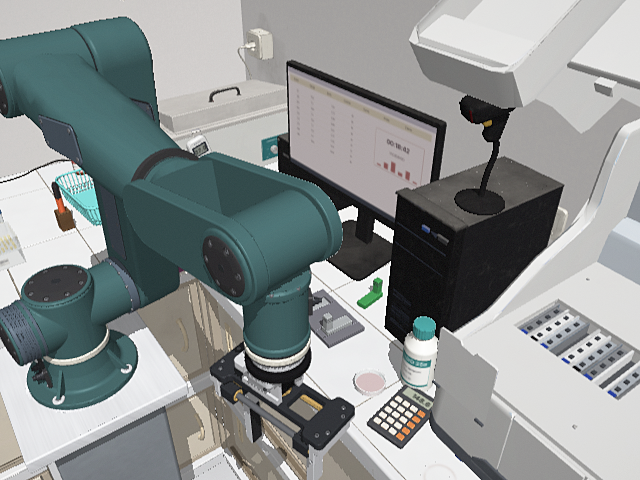

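The top view shows the stage at (223,278), with its hinge on the left. The tray is at (391,295), with spacer candidates at (376,292) and (408,290). The green look-alike is at (394,245), the tape roll at (299,267) and the timer at (301,330). I'll pick the spacer with the thicker foot by measuring heights, then check it in an enlarged crop.

```bash
python3 - <<'E'
from h import *
s=dict(np.load('pics/top0.npz')); P=pts(s)
np.set_printoptions(linewidth=250,suppress=True)
def z(r0,r1,c0,c1,st=2):
    print('cols',list(range(c0,c1,st)))
    for r in range(r0,r1,st): print(r,(P[r,c0:c1:st,2]*1000).round().astype(int))
z(272,320,356,428,3); z(246,312,188,262,4)
a=cv2.resize(s['color'][268:322,350:434,::-1],None,fx=7,fy=7,interpolation=cv2.INTER_CUBIC)
b=cv2.resize(s['color'][244:312,184:264,::-1],None,fx=7,fy=7,interpolation=cv2.INTER_CUBIC)
b=b[:476,:560]; out=np.zeros((860,600,3),np.uint8)
cv2.imwrite('pics/tray0.png',a); cv2.imwrite('pics/stage0.png',b)
E
```

```text
cols [356, 359, 362, 365, 368, 371, 374, 377, 380, 383, 386, 389, 392, 395, 398, 401, 404, 407, 410, 413, 416, 419, 422, 425]
272 [ 3  3  0 -2  3  4  4  2 -4 -2  5  0 -2  1  1  2  1  0  4  1 -1  5 -1  1]
275 [ 1  0 -3  3  3  0  1  4  7  1  5  3 -3  3 -3  3  0  4  1  2  2  5  0 -1]
278 [   2    7   11   12   11   11    9   12   12   13    7   11   10   13   12   11    8   15   14 1334   11   13    8    7]
281 [ 6  3  9 18 10  7  4  0  9 11 15 12 10 15 10 14  8  8  6  6  9 12  9 -1]
284 [ 2  4 13 12 10  9 10 13  3 10 11 11 11 11 11  8 16 19 15 17 12 15 10 -1]
287 [ 3 -1 12  9  9  8  9  8  3  4 12 16 10 13  8 10 18 24 19 23 12 12 15  1]
290 [ 0  4  8 13 17 13  7 17  3 12 11 11 16 11  8 12 17 17 15 15 17 15  8 -6]
293 [ 4  4 10 16 12 11 12  8  5 11 10 11 12 16  5 11 19 22 22 16 12 12 15  0]
296 [ 2 -2  9 11  7 12 11 11  2 13 11 15 14 16  8 11 18 16 21 22 11 15 14 -3]
299 [ 0 -2  5 14 10 11  8  8  7 12  9 11 14  6 15 12 21 18 15 18 13  9  9  1]
302 [ 1 -2 10 17 10 11 43 47  1 12  6 10 11 11 10 13 14 30 56 53 14  8 12 -4]
305 [-3  1 13  8 10 14 46 45  3 13 14 11 16 10 14 15 14 32 53 55 11 
[... 869 characters left out ...]
 4  2 25 33 30 36 35 35 36 39 40 39 48 44 44 47 11  3  2]
278 [ 5 -2 19 31 32 34 31 32 42 41 42 38 39 41 41 45  5 -4  1]
282 [ 1  4 16 31 35 32 35 35 38 38 41 42 45 39 43 41  8  5 -4]
286 [-3  2 25 36 35 29 32 34 37 38 38 34 42 43 47 43  8  2  1]
290 [ 4  7 27 30 31 34 34 17 19  9 10  9 10  9  3  9  4  4  9]
294 [   4    1 1334    8    9   10   10    4   11    7    7   10    7   10   12    9    7   -2    3]
298 [ 3 -1 10  3  5 10  8  8 13  6  5  9 11  5  8 10  7  0  1]
302 [ 2  2  9  8  3  3  8  2  9 11  6  9  9  9 10  7  9  0  1]
306 [ 2 -3  8  9 11  7 11  3  7  1  0  2  2  1  1  2  5  3 -2]
310 [   4    4    0    1   -3    3    4    0 1334    2    0    4    1    1    0    2    0    2    2]
```

View pics/tray0.png

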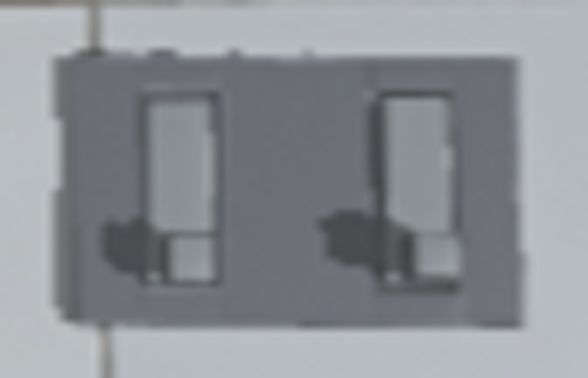

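View pics/stage0.png

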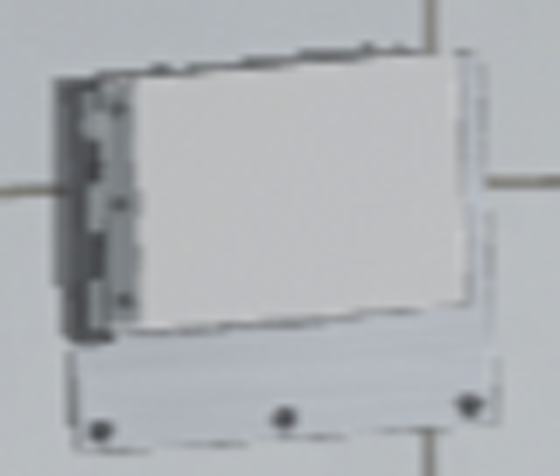

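The right candidate, at (408,290) in the top view, has its foot at about 19 mm and its handle top at about 55 mm. That makes the foot 7 mm proud of the rim, so it is the thick spacer. The left one, at (376,292), has its foot at or below the rim (about 11 mm) and its top at about 46 mm, so it is the spare. In the stage crop, the front edge of the base plate runs from (78,450) to (497,424), and the front edge of the tile from (135,330) to (468,303).

```bash
cat >> h.py <<'E'
def ray(s,u,v,z,T=None):
    T=s['T'] if T is None else T
    d=T[:3,:3]@np.array([(u-s['cx'])/s['fx'],(v-s['cy'])/s['fy'],1]); o=T[:3,3]
    return o+d*(z-o[2])/d[2]
from scipy.spatial.transform import Rotation as Ro
def toolT(o):
    T=np.eye(4); T[:3,:3]=Ro.from_euler('xyz',o['ee_rot']).as_matrix(); T[:3,3]=o['tool_pos']; return T
def delta(p,yaw,o=None,rp=(np.pi,0)):
    "shift (mm) and rotvec (deg) in tool axes to reach TCP p with roll,pitch,yaw"
    o=o or robot.get_obs(); T=toolT(o)
    R=Ro.from_euler('xyz',[rp[0],rp[1],yaw]).as_matrix()
    return np.round(T[:3,:3].T@(np.array(p)-T[:3,3])*1000,1), np.round(np.degrees(Ro.from_matrix(T[:3,:3].T@R).as_rotvec()),2)
E
python3 - <<'E'
from h import *
np.set_printoptions(suppress=True,precision=4)
s=dict(np.load('pics/top0.npz'))
f=lambda x,y,ox,oy,z: ray(s,(x+.5)/7-.5+ox,(y+.5)/7-.5+oy,z)
print('handle',f(437,256,350,268,.055))
t=[f(*p,350,268,.012) for p in[(72,322),(522,326),(518,58),(60,60)]]; print('tray',t,np.mean(t,0))
for a,b in((0,1),(3,2)): d=t[a]-t[b]; print(np.linalg.norm(d),np.arctan2(-d[0],d[1]))
b=[f(*p,184,244,.008) for p in[(78,450),(497,424)]]; d=b[0]-b[1]; y=np.arctan2(-d[0],d[1]); print('base',b,np.linalg.norm(d),y)
X=np.array([np.cos(y),np.sin(y),0]);print('stage origin',np.mean(b,0)+.085*X)
w=snap('wrist','w0'); print(w['T_tool_cam'],w['fx'])
E
```

```text
handle [ 0.4535 -0.2094  0.055 ]
tray [array([ 0.4349, -0.0863,  0.012 ]), array([ 0.4303, -0.2463,  0.012 ]), array([ 0.5257, -0.2502,  0.012 ]), array([ 0.5283, -0.0852,  0.012 ])] [ 0.4798 -0.167   0.012 ]
0.16002380917333373 -0.029119728483026065
0.16498878771368716 -0.015635733978138527
base [array([0.4575, 0.3252, 0.008 ]), array([0.4637, 0.1759, 0.008 ])] 0.14945757452747938 0.04143545346385878
stage origin [0.5456 0.2541 0.008 ]
[[-0.     -0.9706 -0.2409  0.0692]
 [ 1.     -0.0003  0.0011  0.0005]
 [-0.0011 -0.2409  0.9706 -0.179 ]
 [ 0.      0.      0.      1.    ]] 405.8210870822391
```

```bash
python3 -c "
from h import *
print(delta([.4535,-.2094,.15],-.022))"
```

```text
(array([ 385.4, -231.8,   55. ]), array([-0.1 ,  0.  , 15.98]))
```

Call:
{"api": "arm_command", "payload": {"targets": [0, 0, 2, 30, -18, 0, -1, 0, 0, 4, 70, -42, 5, -1, 0, 0, 6, 110, -66, 10, -1, 0, 0, 8, 150, -90, 15, -1, 0, 0, 10, 190, -114, 20, -1, 0, 0, 11, 230, -138, 26, -1, 0, 0, 12, 270, -162, 32, -1, 0, 0, 13, 305, -184, 38, -1, 0, 0, 14, 335, -202, 44, -1, 0, 0, 15, 360, -217, 50, -1, 0, 0, 16, 377, -227, 53, -1, 0, 0, 16, 385, -232, 55, -1, 0, 0, 16, 385, -232, 55, -1, 0, 0, 16, 385, -232, 55, -1]}}

```text
time: 1.55
tool_pos: [0.4527, -0.2103, 0.1504]
ee_rot: [3.141, 0.001, -0.023]
wrist_force: [0.2, 0.0, -0.0]
width: 0.094
finger_force: 0.0
```

```bash
python3 - <<'E'
from h import *
o=robot.get_obs(); print(o['time'],o['tool_pos'],o['ee_rot'])
np.save('pics/w1T.npy',toolT(o)); s=snap('wrist','w1')
E
```

```text
1.55 [ 0.45269774 -0.21034015  0.15043871] [ 3.14110714e+00  5.49573332e-04 -2.26565617e-02]
```

View pics/w1.png

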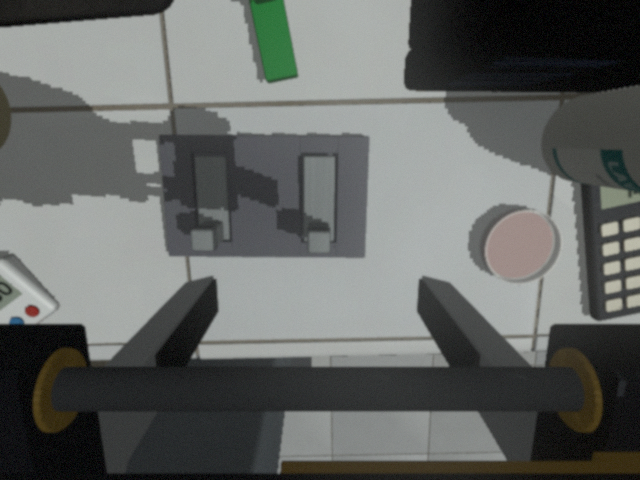

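The wrist view shows the thick spacer's handle at about (319,238) with its foot running to (319,155). The spare's handle is at (205,237).

```bash
python3 - <<'E'
from h import *
s=dict(np.load('pics/w1.npz')); T=np.load('pics/w1T.npy')@s['T_tool_cam']; P=pts(s,T)
sub=np.zeros(P.shape[:2],bool); sub[140:262,285:355]=1
m=sub&(P[...,2]>.045)&(P[...,2]<.065); q=P[m]; print(m.sum(),q.mean(0),np.percentile(q,[3,97],0))
v,u=np.where(m); print(u.min(),u.max(),v.min(),v.max()); print(ray(s,u.mean(),v.mean(),.055,T))
m=sub&(P[...,2]>.0155)&(P[...,2]<.024); q=P[m]; print('foot',m.sum(),q.mean(0),np.percentile(q,[3,97],0))
sub[:]=0; sub[140:262,180:240]=1
m=sub&(P[...,2]>.036)&(P[...,2]<.055); print('spare',m.sum(),P[m].mean(0)); m=sub&(P[...,2]>.0155)&(P[...,2]<.024); print('spare foot hi px',m.sum())
c=s['color'][135:265,285:355,::-1]; cv2.imwrite('pics/w1c.png',cv2.resize(c,None,fx=4.4,fy=4.4,interpolation=cv2.INTER_CUBIC))
E
```

```text
593 [ 0.45517268 -0.21220573  0.05386908] [[ 0.44650733 -0.22022108  0.04766316]
 [ 0.46235341 -0.20419443  0.0559446 ]]
307 330 229 253
[ 0.45545551 -0.21220678  0.055     ]
foot 2191 [ 0.48517667 -0.21330946  0.0187923 ] [[ 0.45556681 -0.2243676   0.01733212]
 [ 0.51065176 -0.20195611  0.02018626]]
spare 592 [ 0.45662951 -0.12958997  0.0451764 ]
spare foot hi px 85
```

View pics/w1c.png

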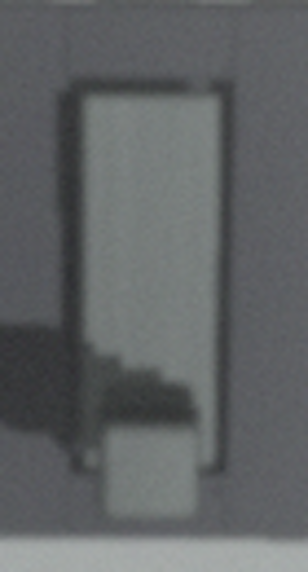

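This confirms the right-hand spacer: its foot is 18.8 mm above the bench, clearly proud of the rim. The handle is at (0.4552, -0.2122).

Call:
{"api": "arm_command", "payload": {"targets": [0, 0, 0, 2.4, 1.9, 20, -0.3, 0, 0, 0, 2.4, 1.9, 50, -0.1, 0, 0, 0, 2.4, 1.9, 80, -0.1, 0, 0, 0, 2.4, 1.9, 105, -0.1, 0, 0, 0, 2.4, 1.9, 120, -0.1, 0, 0, 0, 2.4, 1.9, 126, -0.1, 0, 0, 0, 2.4, 1.9, 126, -0.1, 0, 0, 0, 2.4, 1.9, 126, 1, 0, 0, 0, 2.4, 1.9, 126, 1, 0, 0, 0, 2.4, 1.9, 126, 1, 0, 0, 0, 2.4, 1.9, 126, 1, 0, 0, 0, 2.4, 1.9, 126, 1, 0, 0, 0, 2.4, 1.9, 126, 1, 0, 0, 0, 2.4, 1.9, 126, 1]}}

```text
time: 3.0
tool_pos: [0.4557, -0.2118, 0.0249]
ee_rot: [3.141, -0.001, -0.022]
wrist_force: [-0.8, 0.8, 2.1]
width: 0.0159
finger_force: 30.0
```

Call:
{"api": "arm_command", "payload": {"targets": [0, 0, 0, 0, 0, -10, 1, 0, 0, 0, 0, 0, -30, 1, 0, 0, 0, 0, 0, -60, 1, 0, 0, 0, 0, 0, -90, 1, 0, 0, 0, 0, -10, -110, 1, 0, 0, 0, -4, -35, -120, 1, 0, 0, 0, -8, -75, -125, 1, 0, 0, -1, -12, -115, -125, 1, 0, 0, -1, -16, -155, -125, 1, 0, 0, -2, -20, -195, -125, 1, 0, 0, -2, -24, -235, -125, 1, 0, 0, -3, -28, -275, -125, 1, 0, 0, -3, -32, -315, -125, 1, 0, 0, -3, -36, -350, -125, 1, 0, 0, -3.6, -40, -380, -125, 1, 0, 0, -3.6, -43, -400, -125, 1, 0, 0, -3.6, -44, -411, -125, 1, 0, 0, -3.6, -44, -411, -125, 1, 0, 0, -3.6, -44, -411, -125, 1]}}

```text
time: 4.9
tool_pos: [0.4208, 0.1995, 0.1494]
ee_rot: [3.141, 0.0, 0.04]
wrist_force: [-0.5, 0.1, -1.2]
width: 0.0155
finger_force: 30.0
```

```bash
python3 - <<'E'
from h import *
o=robot.get_obs(); print(o['time'],o['tool_pos'],o['ee_rot'],o['width'],o['wrist_force'])
np.save('pics/w2T.npy',toolT(o)); s=snap('wrist','w2')
E
```

```text
4.9 [0.42080707 0.19946812 0.149438  ] [3.14065849e+00 1.20788748e-04 4.01175043e-02] 0.015501286778440773 [-0.53010496  0.06706043 -1.19477046]
```

View pics/w2.png

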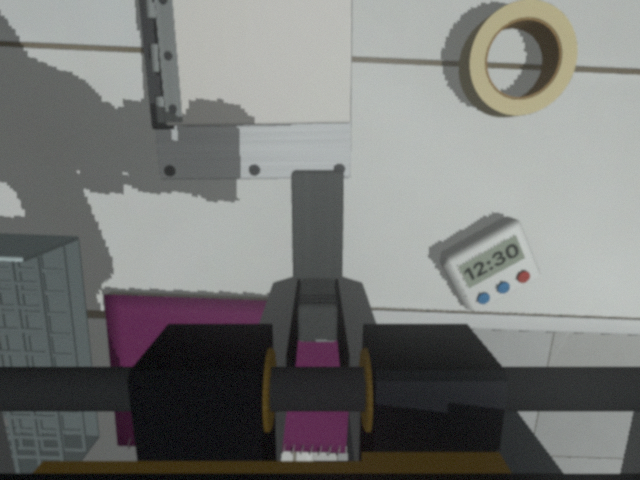

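The base plate's front edge runs from about (160,180) to (352,179), with its free-side edge at col 352. The tile's front edge is at row ~123, and the held foot spans cols 292–342 with its nose at row 171. I'll enlarge this for exact pixels.

```bash
python3 - <<'E'
from h import *
s=dict(np.load('pics/w2.npz'))
c=s['color'][90:200,145:365,::-1]; c=cv2.convertScaleAbs(c,alpha=1.3); cv2.imwrite('pics/w2c.png',cv2.resize(c,None,fx=3.6,fy=3.6,interpolation=cv2.INTER_CUBIC))
E
```

```text
(no output)
```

View pics/w2c.png

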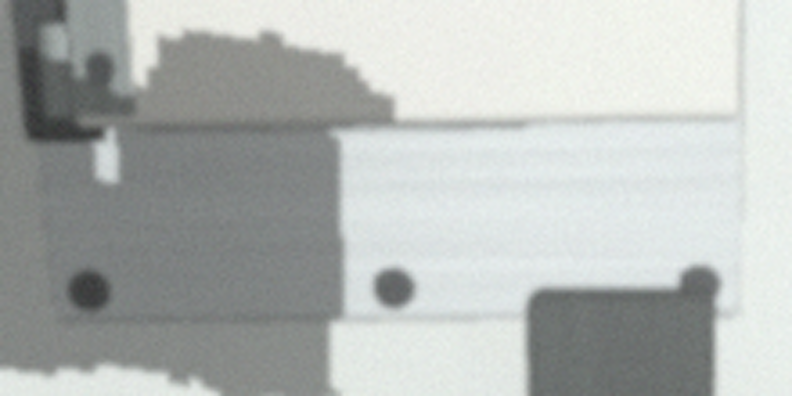

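The crop shows the base corners at (57,320) and (738,317) and the foot's front edge at row 290, from col 529 to 715.

```bash
python3 - <<'E'
from h import *
np.set_printoptions(suppress=True,precision=4)
s=dict(np.load('pics/w2.npz')); T=np.load('pics/w2T.npy')@s['T_tool_cam']
f=lambda x,y,z: ray(s,(x+.5)/3.6-.5+145,(y+.5)/3.6-.5+90,z,T)
a,b=f(57,320,.008),f(738,317,.008); d=a-b; y=np.arctan2(-d[0],d[1]); print('base',a,b,np.linalg.norm(d),y)
c,e=f(90,291,.008),f(700,284,.008); g=c-e; print('screw yaw',np.arctan2(-g[0],g[1]),np.linalg.norm(g))
X=np.array([np.cos(y),np.sin(y),0]);Y=np.array([-X[1],X[0],0]); O=(a+b)/2+.085*X; print('origin',O)
n1,n2=f(529,290,.1435),f(715,290,.1435); n=(n1+n2)/2; print('nose',n,n1-n2,'yaw',np.arctan2(-(n1-n2)[0],(n1-n2)[1]))
# tile: fit plane
P=pts(s,T); q=P[20:80,230:340].reshape(-1,3); q=q[q[:,2]>.01]-O
A=np.c_[q@X,q@Y,np.ones(len(q))]; print('tile',np.linalg.lstsq(A,q[:,2]+O[2],rcond=None)[0])
te=[f(x,yy,z) for x,yy,z in((735,118,.045),(200,125,.035))]; print('tile edge stage',[((t-O)@X,(t-O)@Y) for t in te])
tcp=np.array([.4208,.1995,.1494]); print('nose rel tcp in stage',(n-tcp)@X,(n-tcp)@Y,'tcp',(tcp-O)@X,(tcp-O)@Y)
E
```

```text
base [0.4578 0.3226 0.008 ] [0.4643 0.1748 0.008 ] 0.14792828806007577 0.04428535116793341
screw yaw 0.05127713605650364 0.13187902048923303
origin [0.546  0.2525 0.008 ]
nose [0.478  0.2009 0.1435] [-0.0009  0.0232  0.    ] yaw 0.03996072896241313
tile [-0.5556 -0.1554  0.0376]
tile edge stage [(np.float64(-0.045185974832356125), np.float64(-0.06985744525100182)), (np.float64(-0.045604086692963605), np.float64(0.032518452400559554))]
nose rel tcp in stage 0.057172901788831776 -0.0010963414351923247 tcp -0.12739612234795755 -0.04736463538276552
```

Call:
{"api": "arm_command", "payload": {"targets": [0, 0, -0.3, 0, 2.5, 15, 1, 0, 0, -0.3, 0, 2.5, 45, 1, 0, 0, -0.3, 0, 2.5, 75, 1, 0, 0, -0.3, 0, 2.5, 98, 1, 0, 0, -0.3, 0, 2.5, 112, 1, 0, 0, -0.3, 0, 2.5, 118, 1, 0, 0, -0.3, 0, 2.5, 118, 1, 0, 0, -0.3, 0, 2.5, 118, 1]}}

```text
time: 5.75
tool_pos: [0.4217, 0.1974, 0.0324]
ee_rot: [-3.141, -0.002, 0.045]
wrist_force: [1.3, -0.3, -0.5]
width: 0.016
finger_force: 30.0
```

```bash
python3 - <<'E'
from h import *
o=robot.get_obs(); print(o['time'],o['tool_pos'],o['ee_rot'],o['width'],o['wrist_force'])
np.save('pics/w3T.npy',toolT(o)); s=snap('wrist','w3')
c=s['color'][0:300,150:450]; cv2.imwrite('pics/w3c.png',cv2.resize(c[:,:,::-1],(600,600)))
E
```

```text
5.75 [0.42168879 0.19737425 0.03238164] [-3.14132341e+00 -1.57131952e-03  4.47514589e-02] 0.015952040786305105 [ 1.30087521 -0.31894522 -0.54782458]
```

View pics/w3c.png

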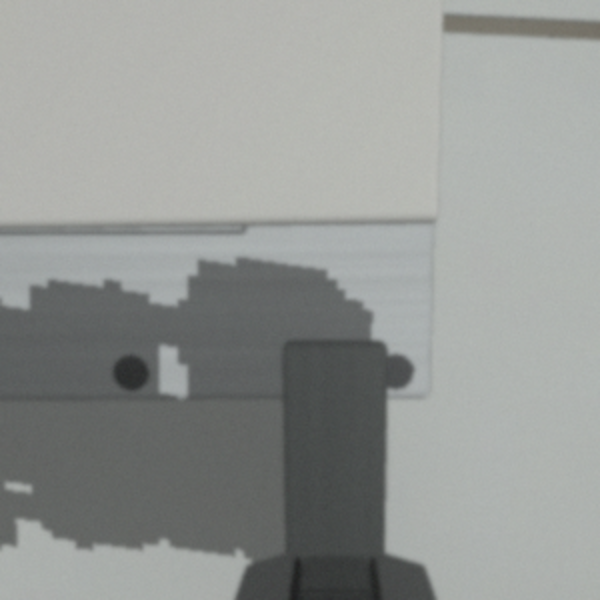

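The foot (crop cols 284–386) lines up with the channel, between the step end at col 245 and the base edge at col 432. I'll slide it in.

Call:
{"api": "arm_command", "payload": {"targets": [0, 0, 0, 4, 0, 1, 1, 0, 0, 0, 12, 0, 1, 1, 0, 0, 0, 21, 0, 1, 1, 0, 0, 0, 30, 0, 1, 1, 0, 0, 0, 39, 0, 1, 1, 0, 0, 0, 48, 0, 1, 1, 0, 0, 0, 56, 0, 1, 1, 0, 0, 0, 63, 0, 1, 1, 0, 0, 0, 67.5, 0, 1, 1, 0, 0, 0, 69, 0, 1, 1, 0, 0, 0, 69, 0, 1, 1, 0, 0, 0, 69, 0, 2, 1, 0, 0, 0, 69, 0, 3, 1]}}

```text
time: 7.1
tool_pos: [0.4895, 0.2008, 0.0284]
ee_rot: [3.141, 0.0, 0.046]
wrist_force: [0.7, 0.2, -1.5]
width: 0.0159
finger_force: 30.0
```

Call:
{"api": "arm_command", "payload": {"targets": [0, 0, 0, 0.5, 0, 0.5, 1, 0, 0, 0, 1, 0, 1, 1, 0, 0, 0, 1, 0, 1.5, 1, 0, 0, 0, 1, 0, 1.5, 1]}}

```text
time: 7.5
tool_pos: [0.4907, 0.2009, 0.0279]
ee_rot: [-3.142, -0.0, 0.046]
wrist_force: [-3.1, -0.6, 5.4]
width: 0.0157
finger_force: 30.0
```

Call:
{"api": "arm_command", "payload": {"targets": [0, 0, 0, 1, 0, 1, 0.3, 0, 0, 0, 1, 0, 1, -0.1, 0, 0, 0, 1, 0, 1, -0.1, 0, 0, 0, 1, 0, 1, -0.1, 0, 0, 0, 1, 0, 1, -0.1, 0, 0, 0, 1, 0, -10, -0.1, 0, 0, 0, 1, 0, -35, -0.1, 0, 0, 0, 1, 0, -65, -0.1, 0, 0, 0, 1, 0, -95, -0.1, 0, 0, 0, 1, 0, -115, -0.1, 0, 0, 0, 1, 0, -122, 0.5, 0, 0, 0, 1, 0, -122, 1, 0, 0, 0, 1, 0, -122, 1]}}

```text
time: 8.8
tool_pos: [0.4912, 0.2007, 0.1479]
ee_rot: [3.141, 0.002, 0.046]
wrist_force: [0.3, -0.4, 0.1]
width: 0.0309
finger_force: 0.0
```

```bash
python3 - <<'E'
from h import *
o=robot.get_obs(); print(o['time'],o['tool_pos'],o['ee_rot'],o['width'],o['wrist_force'])
np.save('pics/w4T.npy',toolT(o)); s=snap('wrist','w4')
E
```

```text
8.8 [0.49116432 0.20069574 0.14791326] [3.14108419e+00 1.73344404e-03 4.56319826e-02] 0.030904132471332106 [ 0.27718675 -0.44728148  0.08678127]
```

View pics/w4.png

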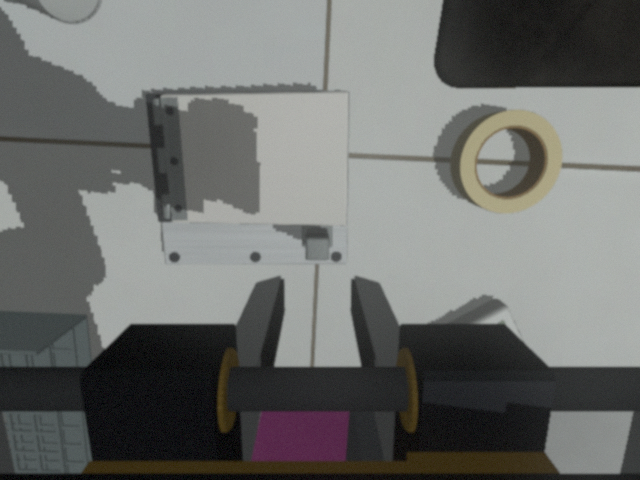

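The spacer stands in the channel with its handle at (317,245), just in front of the tile's edge at row 224. Next I'll close the fingers and move above the press point.

Call:
{"api": "arm_command", "payload": {"targets": [0, 0, 0, 10, 0, 0, 1, 0, 0, 0, 25, 0, 5, 1, 0, 0, 0, 35, 0, 20, 1, 0, 0, 0, 39.5, 0, 45, 1, 0, 0, 0, 39.5, 0, 70, 1, 0, 0, 0, 39.5, 0, 85, 1, 0, 0, 0, 39.5, 0, 90, 1, 0, 0, 0, 39.5, 0, 95, 1, 0, 0, 0, 39.5, 0, 100, 1, 0, 0, 0, 39.5, 0, 105, 1, 0, 0, 0, 39.5, 0, 105, 1]}}

```text
time: 9.95
tool_pos: [0.5313, 0.2027, 0.044]
ee_rot: [-3.142, -0.0, 0.046]
wrist_force: [-0.2, -0.2, 0.2]
width: 0.0004
finger_force: 0.0
```

Call:
{"api": "arm_command", "payload": {"targets": [0, 0, 0, 0, 0, 2, 1, 0, 0, 0, 0, 0, 4, 1, 0, 0, 0, 0, 0, 6, 1, 0, 0, 0, 0, 0, 8, 1, 0, 0, 0, 0, 0, 10, 1, 0, 0, 0, 0, 0, 12, 1, 0, 0, 0, 0, 0, 12, 1, 0, 0, 0, 0, 0, 12, 1]}}

```text
time: 10.75
tool_pos: [0.5314, 0.2028, 0.0319]
ee_rot: [-3.141, -0.0, 0.046]
wrist_force: [1.5, -0.9, 1.6]
width: 0.0006
finger_force: 1.1
```

Call:
{"api": "arm_command", "payload": {"targets": [0, 0, 0, 0, 0, 0.5, 1, 0, 0, 0, 0, 0, 1, 1, 0, 0, 0, 0, 0, 1.5, 1, 0, 0, 0, 0, 0, 2, 1, 0, 0, 0, 0, 0, 2, 1, 0, 0, 0, 0, 0, 2, 1]}}

```text
time: 11.35
tool_pos: [0.5314, 0.2027, 0.0303]
ee_rot: [-3.142, -0.001, 0.046]
wrist_force: [0.1, -2.0, 5.7]
width: 0.0002
finger_force: 2.6
```

Call:
{"api": "arm_command", "payload": {"targets": [0, 0, 0, 0, 0, 0.3, 1, 0, 0, 0, 0, 0, 0.6, 1, 0, 0, 0, 0, 0, 0.6, 1, 0, 0, 0, 0, 0, 0.6, 1]}}

```text
time: 11.75
tool_pos: [0.5314, 0.2027, 0.0302]
ee_rot: [-3.142, -0.001, 0.046]
wrist_force: [-1.0, -2.8, 7.2]
width: 0.0004
finger_force: 3.7
```

```bash
python3 - <<'E'
from h import *
F=[];Z=[]
for i in range(6):
    s=robot.snapshot('wrist'); o=robot.get_obs(); F.append(o['wrist_force']); Z.append(o['tool_pos'][2])
print(np.round(F,1),np.mean(F,0),np.mean(Z))
E
```

```text
[[-0.7 -2.1  7.8]
 [-1.8 -2.2  7.1]
 [-0.2 -2.3  7.9]
 [ 0.3 -2.   7.6]
 [-0.3 -1.7  7.2]
 [-1.1 -1.9  6.6]] [-0.65125635 -2.03011394  7.38370835] 0.03026766417349441
```

Call:
{"api": "arm_command", "payload": {"targets": [0, 0, 0, 0, 0, 0.4, 1, 0, 0, 0, 0, 0, 0.8, 1, 0, 0, 0, 0, 0, 0.8, 1, 0, 0, 0, 0, 0, 0.8, 1, 0, 0, 0, 0, 0, 0.8, 1]}}

```text
time: 12.55
tool_pos: [0.5315, 0.2027, 0.0302]
ee_rot: [-3.142, -0.001, 0.046]
wrist_force: [-2.9, -2.2, 10.7]
width: 0.0007
finger_force: 5.2
```

```bash
python3 - <<'E'
from h import *
F=[];Z=[]
for i in range(10):
    s=robot.snapshot('top'); o=robot.get_obs(); F.append(o['wrist_force']); Z.append(o['tool_pos'][2])
print(np.mean(F,0),np.std(F,0),np.mean(Z),o['time'])
s=snap('scene','scene1'); s2=snap('top','top1')
c=s['color'][150:400,150:480,::-1]; cv2.imwrite('pics/end.png',np.hstack([cv2.resize(s2['color'][230:320,180:290,::-1],(440,360),interpolation=cv2.INTER_CUBIC),cv2.resize(c,(350,360))]))
E
```

```text
[-2.21682768 -2.45303184 10.5356782 ] [0.562983   0.45193423 0.47678743] 0.030234280104774046 13.05
```

View pics/end.png

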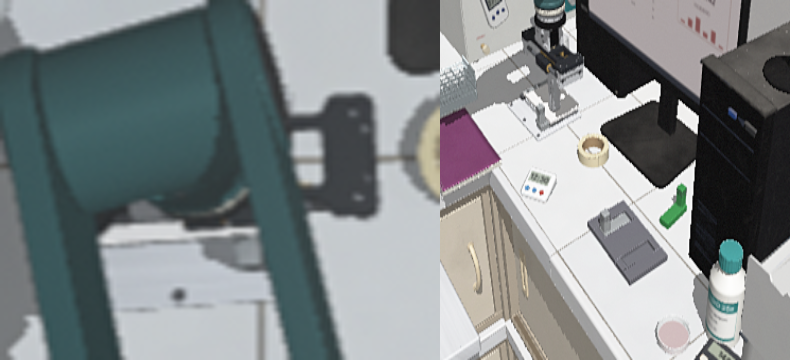

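The scene view shows the spare still in the tray and the tile pressed flat, with the spacer's handle standing in front of it. The tool is steady at z = 30.2 mm with about 10.5 N, so I'm handing in.

```bash
python3 -c "
from bench import robot; print(robot.close_job())"
```

```text
the job is handed in; nothing more can be done
None
```

The job is handed in: the thick-footed spacer stands in the channel with its foot about 45 mm under the tile and its handle outside, and the arm is holding the tile down on it, level at about 30 mm, with about 10.5 N; the thinner spacer is still in its pocket and nothing else was moved.

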